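# Call a coffee order at the counter

### The arm

A 6-joint arm with a two-finger parallel gripper is mounted at the origin on a cart in front of the work surface, level with it; the furniture and walls round the work are solid. World frame = base frame: x ahead of the robot, y to its left, z up, the work surface at z = 0. Lengths are in m, angles in rad, forces in N, time in s.
With the tool pointing down it reaches from about 0.325 to 0.9 m from the base axis. Payload 3.5 kg.
Tool frame: the origin (TCP) lies midway between the tips of the shut fingers; the grasp point (between the pads) lies 19 mm behind it; z points along the fingers, y is the line along which they close (so a half turn about z gives the same grasp; the last joint's range is limited). The gripper opens to 85 mm and grips with 20 to 120 N. Pads are 22 mm wide; open, the fingers measure 114 mm over their backs; the gripper's body (76 mm by 85 mm) begins 54 mm behind the grasp point. The pads swing forward as they close: fully open they stand 13 mm farther back than shut.
Start: joints at [-1.277, 0.276, -0.026, 1.268, 0, 1.467], TCP at [0.242, -0.576, 0.231] pointing down, gripper open.
Joint ranges: [-3.12, 3.12], [-0.85, 1.88], [-1.08, 1.24], [-1.95, 2.15], [-1.57, 1.53], [-3.14, 3.14]. Speed limits (rad/s): [2.57, 2.57, 3.14, 3.14, 3.14, 3.14].

### API

Orientations are given as a 3x3 rotation matrix whose columns are the frame's x, y, z axes.
In Python, from bench import env gives the robot as it stands.
- The arm moves only by the tool jog_arm, never from a script. Its argument "plan" is a list of rows, each a list of 2 entries, a list of its own where there are three numbers: the shift along the tool's x, y, z in cm, then the turn about the tool's z in rad. A call has exactly 5 rows; each row shifts and turns the commanded pose from where the row before left it, along the tool's axes as they then stand; what a row does not reach is not made up. A row lasts 1/10 s, in which the tool goes at most 50 mm and 8.59 degrees, less where a joint would pass 70% of its speed; a pose out of reach is approached as far as the arm can. A call is refused whole if a number of a shift passes 5 or a number of a turn 0.15, either way. A call with a gripper value outside its range is refused whole. "hand" is the finger opening in cm, from 0 to 8.54, set as the call begins (left out, the last holds). The fingers move at their own pace and stop on an object; the grip force is fixed at half the most. Time passes only in rows, so rows that do not move let the fingers close, or fill a call up. It gives the time, the measured TCP pose, the force, the opening and the grip force at its end, in the units of the state.
- env.read_state(): the state, without advancing time (a new reading comes with each control period).
- env.capture(name): name is "side" or "top"; returns a dict with "frame" (400x640x3 uint8, red, green, blue), "fx", "fy", "cx", "cy" (pixels), "distortion" ([k1, k2, p1, p2, k3] as OpenCV has them; the pictures are not rectified), "pose" (4x4, takes a point from camera to world coordinates). Camera axes: x right, y down, z forward; pixel columns grow to the right and rows downward; lengths in m; the calibration is good to about 2 mm. A picture is of the moment at which its call begins. There is no depth.
- env.job_done(): hands the job in; it is judged then, once.
The state is a dict: "clock": time; "joint_pos": joint angles; "joint_vel": joint speeds; "effort": joint torques, N m; "tool_pos": TCP position; "ee_rot": TCP orientation; "force": force on the tool from outside, world axes, zero at the start; "ft_torque": the same for the moment, N m; "gripper_width": finger opening in m; "gripper_force": force on a finger pad.
Only numpy, scipy, OpenCV 4.12 (cv2) and the standard library are available. Lean on these libraries where they do the work, as an engineer would, in place of code of your own. Each camera call takes 0.05 s, during which the arm holds its last target. There are 200 camera calls.

### The job

Call the customer: press the knob of the service bell with the fingertips until it rings and let it come up again. Then show what belongs to the order by pointing from above, without touching: first at the espresso cup, then at the tall straight milk jug, each time with the fingertips a few centimetres above the middle of its mouth for two seconds. Finish still pointing at the jug; do not point at the round-bellied pot or the glasses, touch no cup, jug, pot or glass at all, and neither lift the bell nor push it away.

Things in the scene. Friction and masses are not known exactly. Their poses are not given: they have to be found in the camera images.
- bell: domed metal service bell with a small knob on top, 69 mm across, 50 mm high in all, loose on the counter; origin at the centre of its underside, z up
- bell_top (a point): centre of the top of the bell's knob (knob 11 mm across, its top 50 mm above the counter when up); moves down with the knob
- bell_knob (a joint): how far the bell's knob is pressed: 0 m up (a spring returns it), 0.0022 m fully down; it rings from 0.0009 m; a push of 4.5 N straight down rings it, about 9 N takes it fully down
- cup: espresso cup: low, round-bottomed coffee cup, 65 mm across and 52 mm high, with one ring handle at its own -y side (handle reaches 45 mm from the origin); loose, upright; origin on the underside, z up
- cup_mouth (a point): centre of the cup's open mouth, at the height of its rim (14 mm to +y of the origin in the thing's own frame, away from the handle)
- jug: tall straight milk jug: plain pale metal cylinder, 67 mm across and 92 mm high, open at the top, with one long loop handle at its own -y side (handle reaches 47 mm from the origin); the taller of the two metal jugs; loose, upright; origin on the underside, z up
- jug_mouth (a point): centre of the jug's open mouth, at the height of its rim (13.5 mm to +y of the origin in the thing's own frame, away from the handle)
- pot: round-bellied pale metal pot, not part of the order: 69 mm across and 61 mm high, narrow neck and flared rim, loop handle at its own -y side; the lower of the two metal jugs; loose, upright; origin on the underside, z up
- pot_mouth (a point): centre of the pot's open mouth, at the height of its rim (11 mm to +y of the origin in the thing's own frame, away from the handle)
- shot: straight-sided small glass with coffee in it, not part of the order: 57 mm across, 68 mm high; loose, upright; origin on the underside, z up
- shot_mouth (a point): centre of the shot's open mouth, at the height of its rim (straight above the origin)
- glass: empty clear waisted tasting glass, not part of the order: 62 mm across, 86 mm high; loose, upright; origin on the underside, z up
- glass_mouth (a point): centre of the glass's open mouth, at the height of its rim (straight above the origin)
Things that resemble listed ones, but are neither listed nor needed, are in the scene too. Leave any green look-alike of the jug alone.

How it is judged:
On the way, in this order (a step that is already met when the one before it is completed fails the run):
1. the bell's knob is pressed until it rings (at least 0.9 mm) (value of joint bell_knob above 0.0009 m and contact force between the fingers and bell above 0.3 N), for 0.05 s.
2. the bell's knob is up again and the fingers are off it (value of joint bell_knob below 0.0006 m and contact force between the fingers and bell below 0.1 N), for 0.2 s.
3. the gripper points at the espresso cup for 1.5 s: grasp point within 30 mm of the middle of its mouth and 15 to 95 mm above its rim (horizontal distance between the grasp point and cup_mouth below 0.03 m and z of the grasp point in the frame of cup_mouth between 0.015 and 0.095 m), for 1.5 s.
4. the gripper points at the tall jug for 1.5 s, in the same way (horizontal distance between the grasp point and jug_mouth below 0.03 m and z of the grasp point in the frame of jug_mouth between 0.015 and 0.095 m), for 1.5 s.
At the end, for the whole second after the job is handed in: The gripper still points at the tall jug (grasp point within 30 mm sideways of the middle of its mouth, 15 to 95 mm above its rim); cup, jug, pot and glasses stand within 10 mm of where they stood; the bell stands upright within 30 mm of where it stood, its knob up (all of step 4 and distance of each of cup, jug, pot, shot, glass from where it was at the start of the episode below 0.01 m and value of joint bell_knob below 0.0006 m and distance of bell from where it was at the start of the episode below 0.03 m and angle between bell's own z axis and vertical below 0.1 rad); the robot touches nothing.
It fails at once if the robot touches the cup, the jug, the pot or a glass (contact force between any of the fingers, the arm and cup above 0.3 N or contact force between any of the fingers, the arm and jug above 0.3 N or contact force between any of the fingers, the arm and pot above 0.3 N or contact force between any of the fingers, the arm and shot above 0.3 N or contact force between any of the fingers, the arm and glass above 0.3 N).
It fails at once if the robot points at the pot or a glass, which are not in the order (grasp point within 25 mm of the middle of its mouth and less than 60 mm above its rim) ((horizontal distance between the grasp point and pot_mouth below 0.025 m and z of the grasp point in the frame of pot_mouth between -0.05 and 0.06 m) or (horizontal distance between the grasp point and shot_mouth below 0.025 m and z of the grasp point in the frame of shot_mouth between -0.05 and 0.06 m) or (horizontal distance between the grasp point and glass_mouth below 0.025 m and z of the grasp point in the frame of glass_mouth between -0.05 and 0.06 m)).
It fails at once if the bell is lifted, tipped or pushed away by more than 30 mm (height (world z) of bell above 0.012 m or angle between bell's own z axis and vertical above 0.3 rad or distance of bell from where it was at the start of the episode above 0.03 m).
It also fails if it takes over 56 s, if anything falls off the work surface, if the arm or the gripper's body presses on something with over 40 N, if the wrist force passes 120 N, or if a joint passes its speed limit or range.

## Working session

There is one attempt and no reset: what is moved stays moved. The work goes in short steps, Python scripts to look and compute and a tool call to move; the robot and the scene stay as the last step left them, time stands still between calls to the robot, and variables do not carry over. Pictures are saved under pics/ and viewed, at most 10 in all, crops included, and the job is handed in when it is done.

Besides the shell and the picture viewer there is one more tool, called after ">>>" in YAML: its name, and indented under it one key for each argument. jog_arm: Moves the arm, as the interface text tells. Its arguments: {"type":"object","properties":{"plan":{"type":"array","items":{"type":"array"}},"hand":{"type":"number"}},"required":["plan"]}

```bash
mkdir -p pics
cat > h.py <<'E'
import numpy as np,cv2
from bench import env
def cap(n,f):
    c=env.capture(n); cv2.imwrite(f,c["frame"][:,:,::-1]); np.savez(f+'.npz',**{k:np.array(v) for k,v in c.items()}); return c
def ray(c,u,v,z):
    K=np.array([[c["fx"],0,c["cx"]],[0,c["fy"],c["cy"]],[0,0,1]],float)
    p=cv2.undistortPoints(np.array([[[u,v]]],float),K,np.array(c["distortion"],float))[0,0]
    T=np.array(c["pose"]); d=T[:3,:3]@[p[0],p[1],1]; o=T[:3,3]
    return (o+d*(z-o[2])/d[2]).round(4)
E
python3 - <<'E'
from h import *
for n in("top","side"):
    c=cap(n,f'pics/{n}0.png'); print(n,c["pose"],c["fx"])
s=env.read_state();print(s)
E
```

```text
top [[-2.40162726e-02 -9.80131415e-01  1.96889887e-01  3.41919447e-01]
 [-9.99695323e-01  2.46682567e-02  8.59251813e-04 -2.43075689e-02]
 [-5.69910997e-03 -1.96809263e-01 -9.80425231e-01  1.10713061e+00]
 [ 0.00000000e+00  0.00000000e+00  0.00000000e+00  1.00000000e+00]] 494.90517951858476
side [[-0.92381822 -0.23969862  0.29850371  0.22094166]
 [-0.38280423  0.56908895 -0.72773531  0.75027866]
 [ 0.00456198 -0.78656363 -0.61749239  0.77946223]
 [ 0.          0.          0.          1.        ]] 422.16823187996334
{'clock': 0.1, 'joint_pos': array([-1.27740421e+00,  2.77094889e-01, -2.77425269e-02,  1.26802398e+00,
        5.11633446e-06,  1.46741883e+00]), 'joint_vel': array([-0.00178843, -0.00162144,  0.00479251, -0.00026734,  0.00102035,
       -0.0007788 ]), 'effort': array([ 6.86040985e-04, -4.46706498e+01,  2.96128839e+01,  8.47272808e-03,
       -4.15635338e-05, -1.14284202e-05]), 'tool_pos': array([ 0.24132333, -0.57575761,  0.23024854]), 'ee_rot': array([[ 9.22314227e-01,  3.86440314e-01, -5.92322103e-04],
       [ 3.86440707e-01, -9.22312131e-01,  1.97830388e-03],
       [ 2.18190514e-04, -2.05351519e-03, -9.99997868e-01]]), 'force': array([ 0.79698342, -0.33502229, -0.0760042 ]), 'ft_torque': array([ 0.03701613, -0.04403904, -0.02407048]), 'gripper_force': 0.0, 'gripper_width': 0.08543317351342194}
```

View pics/top0.png

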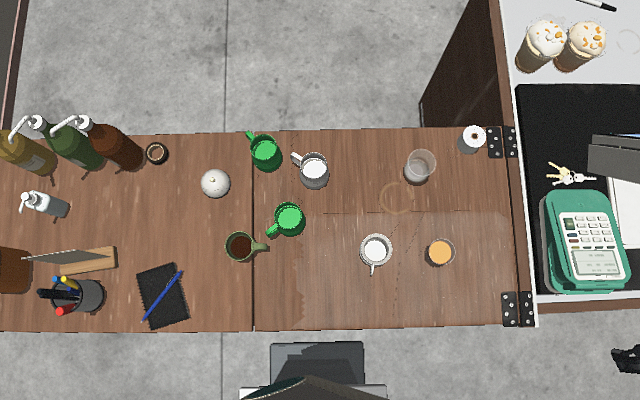

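View pics/side0.png

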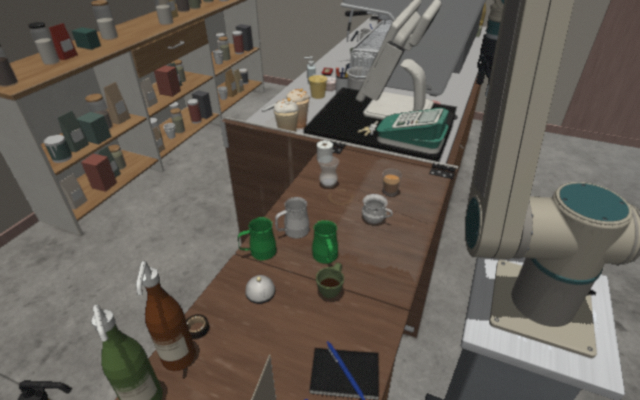

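The top view shows the bell at about (215,183), the olive cup at (241,247) with its handle to the right, the tall pale jug at (313,168) and the pot at (376,250). The coffee glass is at (440,252) and the clear glass at (420,165). The green look-alikes are at (265,150) and (288,218). The side view agrees: bell (260,288), cup (330,285), jug (296,217), pot (375,209).

Run:
```python
from h import *
t=cv2.imread('pics/top0.png');s=cv2.imread('pics/side0.png')
a=cv2.resize(t[120:280,180:340],None,fx=3.75,fy=3.75,interpolation=2)
cv2.imwrite('pics/c1.png',a)
b=cv2.resize(s[185:315,230:400],None,fx=4.6,fy=4.6,interpolation=2); cv2.imwrite('pics/c2.png',b)
```

```text
(no output)
```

View pics/c1.png

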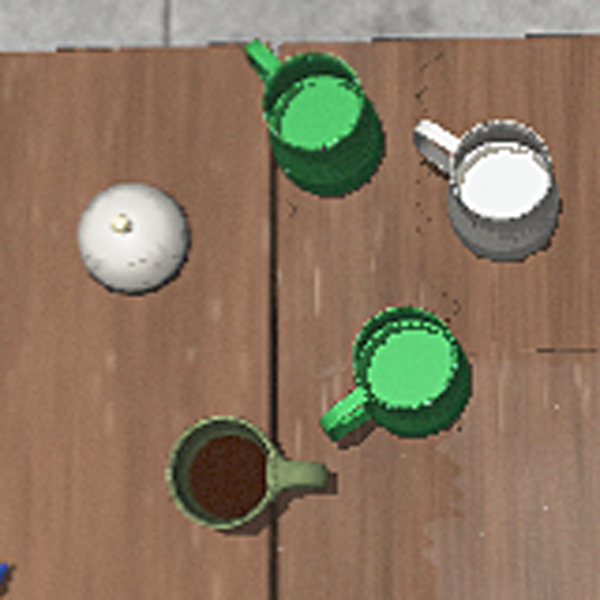

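View pics/c2.png

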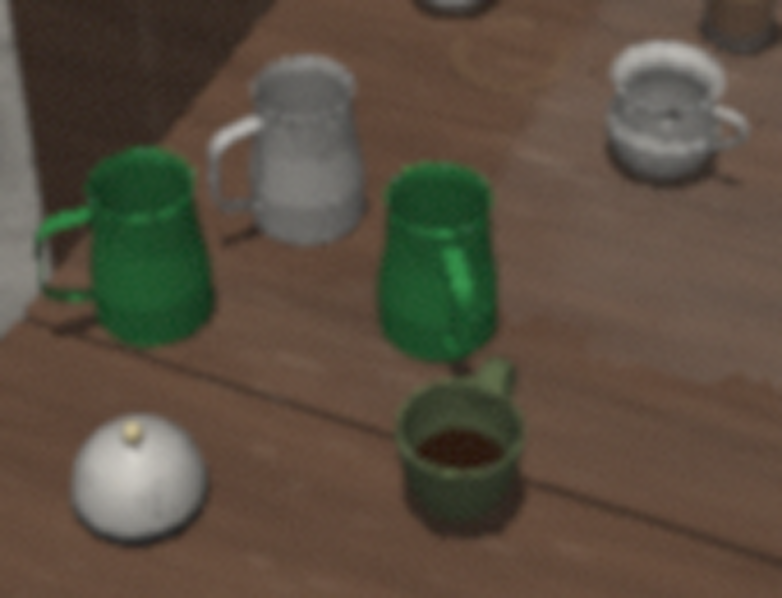

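The crops show the knob at top (212.3,179.5) / side (258.7,278.9). The cup's rim centre is at top (239.2,246.1) / side (330,278), and the jug's at top (313.6,165.3) / side (295.9,204.8).

Run:
```python
from h import *
t=np.load('pics/top0.png.npz');s=np.load('pics/side0.png.npz')
for n,a,b,z in [("knob",(212.3,179.5),(258.7,278.9),.049),("cup",(239.2,246.1),(330,278),.052),("jug",(313.6,165.3),(295.9,204.8),.092),("pot",(376,248),(375,200),.061),("shot",(440,249),(391,180),.068),("green1",(264,146),(260.6,223),.092),("green2",(288.5,215),(325,227),.092)]:
    print(n,ray(t,*a,z),ray(s,*b,z))
```

```text
knob [0.601  0.2104 0.049 ] [0.6013 0.2147 0.049 ]
cup [0.452  0.1491 0.052 ] [0.4527 0.1525 0.052 ]
jug [ 0.6158 -0.0146  0.092 ] [ 0.6148 -0.0114  0.092 ]
pot [ 0.4401 -0.1423  0.061 ] [ 0.4408 -0.1494  0.061 ]
shot [ 0.4335 -0.2769  0.068 ] [ 0.4237 -0.2489  0.068 ]
green1 [0.6614 0.0908 0.092 ] [0.6639 0.0869 0.092 ]
green2 [0.5104 0.0399 0.092 ] [0.5121 0.0391 0.092 ]
```

>>> jog_arm:
  plan:
    - [[0,0,-0.4],-0.147]
    - [[0,0,-0.4],-0.147]
    - [[0,0,-0.4],-0.147]
    - [[0,0,-0.4],-0.147]
    - [[0,0,-0.4],-0.147]
  hand: 0

```text
clock: 0.6
tool_pos: [0.2414, -0.576, 0.2507]
ee_rot: [[0.42, 0.908, -0.0], [0.908, -0.42, 0.001], [0.001, -0.001, -1.0]]
force: [-0.2, -0.2, 0.1]
gripper_width: 0.0126
gripper_force: 0.0
```

>>> jog_arm:
  plan:
    - [[0,0,0],-0.147]
    - [[0,0,0],-0.147]
    - [[0,0,0],-0.147]
    - [[0,0,0],0]
    - [[0,0,0],0]

```text
clock: 1.1
tool_pos: [0.2414, -0.5761, 0.2508]
ee_rot: [[0.001, 1.0, -0.0], [1.0, -0.001, 0.001], [0.001, -0.0, -1.0]]
force: [-0.2, -0.1, -0.9]
gripper_width: 0.0001
gripper_force: 0.0
```

>>> jog_arm:
  plan:
    - [[2,2,0],0]
    - [[3.5,3,0],0]
    - [[3.5,3,0],0]
    - [[3.5,3,0],0]
    - [[3.5,3,0],0]

```text
clock: 1.6
tool_pos: [0.382, -0.4147, 0.2512]
ee_rot: [[0.001, 1.0, 0.0], [1.0, -0.001, 0.0], [0.0, 0.0, -1.0]]
force: [0.3, -1.3, 1.0]
gripper_width: -0.0001
gripper_force: 0.0
```

>>> jog_arm:
  plan:
    - [[4,2,0],0]
    - [[4,2,0],0]
    - [[4,2,0],0]
    - [[4,2,0],0]
    - [[4,2,0],0]

```text
clock: 2.1
tool_pos: [0.4813, -0.2142, 0.2514]
ee_rot: [[0.001, 1.0, 0.0], [1.0, -0.001, -0.0], [-0.0, 0.0, -1.0]]
force: [0.6, -0.4, 0.3]
gripper_width: 0.0001
gripper_force: 0.0
```

>>> jog_arm:
  plan:
    - [[4,2,0],0]
    - [[4,2,0],0]
    - [[4,2,0],0]
    - [[4,2,0],0]
    - [[4,2,0],0]

```text
clock: 2.6
tool_pos: [0.5809, -0.0139, 0.2513]
ee_rot: [[0.001, 1.0, 0.0], [1.0, -0.001, -0.0], [-0.0, 0.0, -1.0]]
force: [0.1, -0.4, 0.1]
gripper_width: 0.0
gripper_force: 0.0
```

>>> jog_arm:
  plan:
    - [[4,0.3,0],0]
    - [[4,0.3,0],0]
    - [[4,0.3,0],0]
    - [[4,0.3,0],0]
    - [[4,0.3,0],0]

```text
clock: 3.1
tool_pos: [0.5948, 0.186, 0.2512]
ee_rot: [[0.001, 1.0, -0.0], [1.0, -0.001, -0.0], [-0.0, -0.0, -1.0]]
force: [0.3, -0.8, 0.4]
gripper_width: -0.0
gripper_force: 0.0
```

>>> jog_arm:
  plan:
    - [[1.3,0.3,2],0]
    - [[1.3,0.3,4],0]
    - [[0,0,4],0]
    - [[0,0,4],0]
    - [[0,0,3.5],0]

```text
clock: 3.6
tool_pos: [0.6001, 0.2104, 0.0741]
ee_rot: [[0.0, 1.0, -0.001], [1.0, -0.0, -0.0], [-0.0, -0.001, -1.0]]
force: [0.5, -0.6, -0.6]
gripper_width: 0.0003
gripper_force: 0.0
```

>>> jog_arm:
  plan:
    - [[0,0,0.4],0]
    - [[0,0,0.2],0]
    - [[0,0,0],0]
    - [[0,0,0],0]
    - [[0,0,0],0]

```text
clock: 4.1
tool_pos: [0.6027, 0.2106, 0.0726]
ee_rot: [[-0.002, 1.0, 0.004], [1.0, 0.002, 0.001], [0.001, 0.004, -1.0]]
force: [-0.6, -1.4, -0.8]
gripper_width: 0.0001
gripper_force: 0.0
```

Run:
```python
from h import *
print(env.read_state()["tool_pos"])
o=[]
for n,(u,v) in(("top",(214,182)),("side",(259,275))):
    f=cap(n,f'pics/{n}1.png')["frame"][:,:,::-1]
    o.append(cv2.resize(f[v-45:v+45,u-30:u+30],None,fx=6,fy=6,interpolation=2))
cv2.imwrite('pics/c3.png',np.hstack(o))
```

```text
[0.60265561 0.21063229 0.07259558]
```

View pics/c3.png

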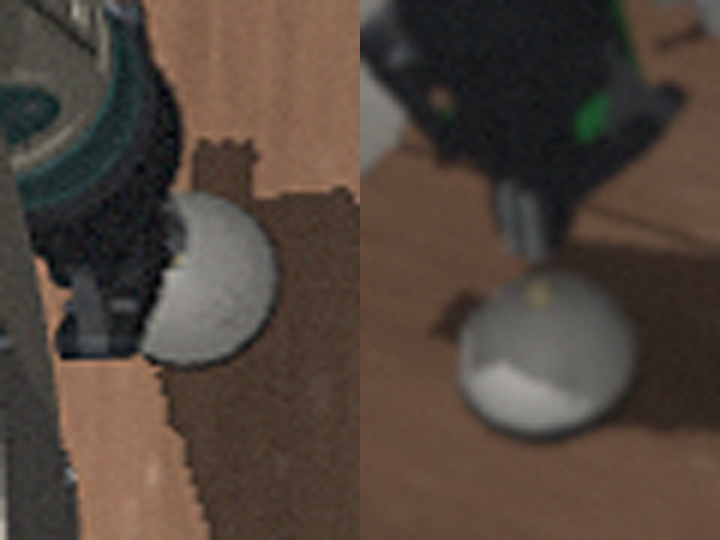

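The fingertips stand just above the bell, with the knob at crop (540,295) and the fingertip end at about (525,250). The TCP stopped about 2 mm short with a slight tilt, so I'll check the joints before pressing.

Run:
```python
from h import *
s=env.read_state()
for k in("clock","joint_pos","joint_vel","effort","tool_pos","ee_rot","force","ft_torque"):print(k,np.round(s[k],4).tolist())
```

```text
clock 4.2
joint_pos [0.2351, 0.4159, -0.1867, 0.9655, 0.0, 1.8041]
joint_vel [0.002, 0.0071, -0.009, -0.0005, -0.0007, 0.0003]
effort [-0.007, -48.0488, 25.886, -0.0224, -0.0001, 0.0012]
tool_pos [0.602, 0.2105, 0.0718]
ee_rot [[-0.0018, 1.0, 0.0025], [1.0, 0.0018, 0.0006], [0.0006, 0.0025, -1.0]]
force [0.554, 0.4713, -0.0301]
ft_torque [-0.0109, 0.0434, 0.0639]
```

View pics/side1.png

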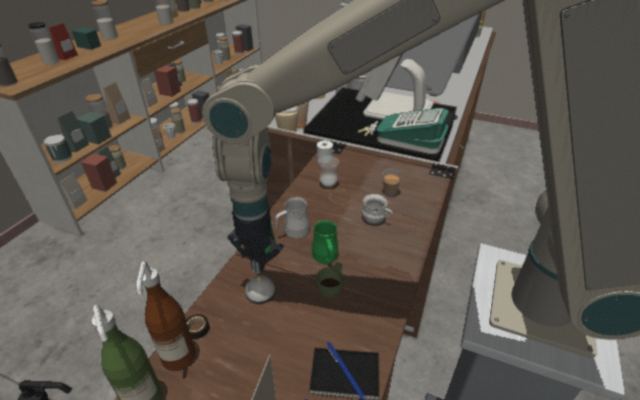

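The arm is clear of everything; the offset was only dynamic settling. I'll go down slowly.

>>> jog_arm:
  plan:
    - [[0.1,0,0.3],0]
    - [[0,0,0.5],0]
    - [[0,0,0.5],0]
    - [[0,0,0.2],0]
    - [[0,0,0],0]

```text
clock: 4.7
tool_pos: [0.6002, 0.2111, 0.0544]
ee_rot: [[-0.002, 1.0, -0.002], [1.0, 0.002, -0.0], [-0.0, -0.002, -1.0]]
force: [0.4, 0.4, -0.1]
gripper_width: 0.0
gripper_force: 0.0
```

>>> jog_arm:
  plan:
    - [[0,0,0],0]
    - [[0,0,0.1],0]
    - [[0,0,0],0]
    - [[0,0,0.1],0]
    - [[0,0,0],0]

```text
clock: 5.2
tool_pos: [0.6009, 0.2113, 0.0533]
ee_rot: [[-0.002, 1.0, -0.0], [1.0, 0.002, 0.0], [0.0, -0.0, -1.0]]
force: [0.9, -0.1, 0.2]
gripper_width: 0.0001
gripper_force: 0.0
```

>>> jog_arm:
  plan:
    - [[0,0,0.1],0]
    - [[0,0,0.1],0]
    - [[0,0,0.1],0]
    - [[0,0,0],0]
    - [[0,0,0],0]

```text
clock: 5.7
tool_pos: [0.6009, 0.2113, 0.0503]
ee_rot: [[-0.002, 1.0, -0.0], [1.0, 0.002, -0.0], [-0.0, -0.0, -1.0]]
force: [-0.4, 0.1, 0.5]
gripper_width: -0.0002
gripper_force: 0.0
```

>>> jog_arm:
  plan:
    - [[0,0,0.1],0]
    - [[0,0,0],0]
    - [[0,0,0.1],0]
    - [[0,0,0],0]
    - [[0,0,0],0]

```text
clock: 6.2
tool_pos: [0.6011, 0.2113, 0.0488]
ee_rot: [[-0.002, 1.0, 0.0], [1.0, 0.002, 0.0], [0.0, 0.0, -1.0]]
force: [-1.4, 0.1, 4.4]
gripper_width: -0.0001
gripper_force: 2.5
```

>>> jog_arm:
  plan:
    - [[0,0,0.1],0]
    - [[0,0,0],0]
    - [[0,0,0],0]
    - [[0,0,0],0]
    - [[0,0,0],0]

```text
clock: 6.7
tool_pos: [0.6011, 0.2113, 0.048]
ee_rot: [[-0.002, 1.0, 0.0], [1.0, 0.002, 0.0], [0.0, 0.0, -1.0]]
force: [-1.7, -0.3, 6.5]
gripper_width: 0.0002
gripper_force: 3.2
```

It rang (6.5 N, knob about 1.5 mm down). Now I'll release and go on to the cup.

>>> jog_arm:
  plan:
    - [[0,0,-0.5],0]
    - [[0,0,-1.5],0]
    - [[0,0,-3],0]
    - [[0,0,-3],0]
    - [[0,0,-2],0]

```text
clock: 7.2
tool_pos: [0.6021, 0.2116, 0.1504]
ee_rot: [[-0.002, 1.0, 0.003], [1.0, 0.002, 0.001], [0.001, 0.003, -1.0]]
force: [1.6, -0.4, 1.7]
gripper_width: 0.0
gripper_force: 0.0
```

>>> jog_arm:
  plan:
    - [[-1.2,-2.5,0],0]
    - [[-1.2,-3.5,0],0]
    - [[-1.2,-3.5,0],0]
    - [[-1.2,-3,0],0]
    - [[-1.2,-2.4,0],0]

```text
clock: 7.7
tool_pos: [0.45, 0.1505, 0.1477]
ee_rot: [[-0.002, 1.0, -0.0], [1.0, 0.002, -0.0], [-0.0, -0.0, -1.0]]
force: [1.1, 0.2, -0.4]
gripper_width: -0.0004
gripper_force: 0.0
```

>>> jog_arm:
  plan:
    - [[0,0,0],0]
    - [[0,0,1],0]
    - [[0,0,2],0]
    - [[0,0,1.5],0]
    - [[0,0,1],0]

```text
clock: 8.2
tool_pos: [0.4527, 0.1512, 0.091]
ee_rot: [[-0.002, 1.0, -0.0], [1.0, 0.002, -0.0], [-0.0, -0.0, -1.0]]
force: [0.2, 0.9, -0.0]
gripper_width: 0.0003
gripper_force: 0.0
```

>>> jog_arm:
  plan:
    - [[0,0,0],0]
    - [[0,0,0],0]
    - [[0,0,0],0]
    - [[0,0,0],0]
    - [[0,0,0],0]

```text
clock: 8.7
tool_pos: [0.4527, 0.1511, 0.0929]
ee_rot: [[-0.002, 1.0, 0.001], [1.0, 0.002, 0.0], [0.0, 0.001, -1.0]]
force: [0.2, -0.6, -0.2]
gripper_width: -0.0001
gripper_force: 0.0
```

>>> jog_arm:
  plan:
    - [[0,0,0],0]
    - [[0,0,0],0]
    - [[0,0,0],0]
    - [[0,0,0],0]
    - [[0,0,0],0]

```text
clock: 9.2
tool_pos: [0.452, 0.151, 0.0923]
ee_rot: [[-0.002, 1.0, -0.0], [1.0, 0.002, 0.0], [0.0, -0.0, -1.0]]
force: [-0.7, -0.0, -0.1]
gripper_width: -0.0001
gripper_force: 0.0
```

>>> jog_arm:
  plan:
    - [[0,0,0],0]
    - [[0,0,0],0]
    - [[0,0,0],0]
    - [[0,0,0],0]
    - [[0,0,0],0]

```text
clock: 9.7
tool_pos: [0.4521, 0.151, 0.0923]
ee_rot: [[-0.002, 1.0, 0.0], [1.0, 0.002, 0.0], [0.0, 0.0, -1.0]]
force: [0.1, -0.3, -0.0]
gripper_width: -0.0001
gripper_force: 0.0
```

>>> jog_arm:
  plan:
    - [[0,0,0],0]
    - [[0,0,0],0]
    - [[0,0,0],0]
    - [[0,0,0],0]
    - [[0,0,0],0]

```text
clock: 10.2
tool_pos: [0.4521, 0.151, 0.0923]
ee_rot: [[-0.002, 1.0, 0.0], [1.0, 0.002, 0.0], [0.0, 0.0, -1.0]]
force: [0.0, -0.0, 0.1]
gripper_width: 0.0
gripper_force: 0.0
```

>>> jog_arm:
  plan:
    - [[0,0,-1],0]
    - [[0,0,-2],0]
    - [[0,0,-3],0]
    - [[0,0,-3],0]
    - [[0,0,-2],0]

```text
clock: 10.7
tool_pos: [0.4532, 0.1512, 0.2054]
ee_rot: [[-0.002, 1.0, 0.003], [1.0, 0.002, 0.001], [0.001, 0.003, -1.0]]
force: [1.1, -0.4, -0.3]
gripper_width: -0.0001
gripper_force: 0.0
```

>>> jog_arm:
  plan:
    - [[-2.5,2.5,0],0]
    - [[-3.6,3.6,0],0]
    - [[-3.6,3.6,0],0]
    - [[-3.6,3.6,0],0]
    - [[-3.1,3,0],0]

```text
clock: 11.2
tool_pos: [0.6153, -0.0127, 0.2033]
ee_rot: [[-0.001, 1.0, 0.002], [1.0, 0.001, -0.0], [-0.0, 0.002, -1.0]]
force: [0.2, 0.8, 0.9]
gripper_width: -0.0003
gripper_force: 0.0
```

>>> jog_arm:
  plan:
    - [[0,0,0],0]
    - [[0,0,1.5],0]
    - [[0,0,2.5],0]
    - [[0,0,2],0]
    - [[0,0,1],0]

```text
clock: 11.7
tool_pos: [0.6101, -0.0092, 0.1294]
ee_rot: [[-0.004, 1.0, -0.005], [1.0, 0.004, 0.001], [0.001, -0.005, -1.0]]
force: [-0.3, -0.5, -0.7]
gripper_width: 0.0004
gripper_force: 0.0
```

>>> jog_arm:
  plan:
    - [[0,0,0],0]
    - [[0,0,0],0]
    - [[0,0,0],0]
    - [[0,0,0],0]
    - [[0,0,0],0]

```text
clock: 12.2
tool_pos: [0.6141, -0.0108, 0.1333]
ee_rot: [[-0.002, 1.0, 0.002], [1.0, 0.002, -0.0], [-0.0, 0.002, -1.0]]
force: [0.6, 0.6, 0.0]
gripper_width: 0.0003
gripper_force: 0.0
```

>>> jog_arm:
  plan:
    - [[0,0,0],0]
    - [[0,0,0],0]
    - [[0,0,0],0]
    - [[0,0,0],0]
    - [[0,0,0],0]

```text
clock: 12.7
tool_pos: [0.6134, -0.0108, 0.1323]
ee_rot: [[-0.002, 1.0, -0.0], [1.0, 0.002, 0.0], [0.0, -0.0, -1.0]]
force: [-0.7, 0.4, -0.8]
gripper_width: -0.0003
gripper_force: 0.0
```

>>> jog_arm:
  plan:
    - [[0,0,0],0]
    - [[0,0,0],0]
    - [[0,0,0],0]
    - [[0,0,0],0]
    - [[0,0,0],0]

```text
clock: 13.2
tool_pos: [0.6135, -0.0107, 0.1323]
ee_rot: [[-0.002, 1.0, -0.0], [1.0, 0.002, 0.0], [0.0, -0.0, -1.0]]
force: [-0.8, -0.5, -0.1]
gripper_width: 0.0
gripper_force: 0.0
```

>>> jog_arm:
  plan:
    - [[0,0,0],0]
    - [[0,0,0],0]
    - [[0,0,0],0]
    - [[0,0,0],0]
    - [[0,0,0],0]

```text
clock: 13.7
tool_pos: [0.6135, -0.0108, 0.1323]
ee_rot: [[-0.002, 1.0, -0.0], [1.0, 0.002, -0.0], [-0.0, -0.0, -1.0]]
force: [-0.2, 0.8, 0.0]
gripper_width: 0.0
gripper_force: 0.0
```

>>> jog_arm:
  plan:
    - [[0,0,0],0]
    - [[0,0,0],0]
    - [[0,0,0],0]
    - [[0,0,0],0]
    - [[0,0,0],0]

```text
clock: 14.2
tool_pos: [0.6135, -0.0108, 0.1323]
ee_rot: [[-0.002, 1.0, -0.0], [1.0, 0.002, -0.0], [-0.0, -0.0, -1.0]]
force: [0.2, 1.0, -0.3]
gripper_width: -0.0001
gripper_force: 0.0
```

Run:
```python
from h import *
c=cap("side",'pics/side2.png')
```

```text
(no output)
```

View pics/side2.png

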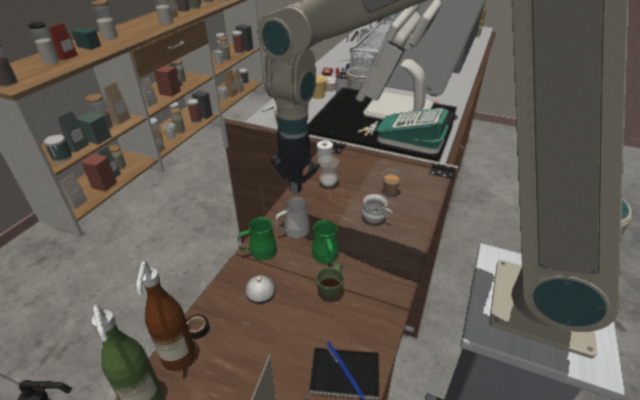

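The fingertips are at (296,188), above the jug's mouth at (296,205). The bell (260,288), cup, jug and pot are where they were.

```bash
python3 -c "
from bench import env
print(env.job_done())"
```

```text
the job is handed in; nothing more can be done
None
```

I pressed the bell to about 6.5 N (it rings at 4.5 N) and let it come up, pointed at the espresso cup for two seconds, and handed the job in with the gripper still over the tall jug; nothing else appeared to move, but no verdict was returned.

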